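Push the loose coin tray home on the carrom board and clamp it with the hex key

ROBOT

A 7-joint arm with a two-finger parallel gripper is mounted at the origin on the work surface. World frame = base frame: x ahead of the robot, y to its left, z up, the work surface at z = 0. Lengths are in m, angles in degrees, forces in N, time in s.
With the tool pointing down it reaches from about 0.425 to 0.925 m from the base axis. Payload 6.8 kg.
Tool frame: the origin (TCP) lies on the mounting face of the last link; the fingertips stand 182 mm ahead of it and the grasp point (between the pads) lies 163 mm ahead of it; z points along the fingers, y is the direction in which the jaws open and shut (so a half turn about z gives the same grasp; the last joint's range is limited). The gripper opens to 88 mm and grips with 3 to 60 N. Pads are 20 mm wide; open, the fingers measure 115 mm over their backs; the gripper's body (75 mm by 178 mm) begins 61 mm behind the grasp point.
Start: joints at [65.541, 27.33, 1.283, 89.118, -0.659, 63.558, -4.761], TCP at [0.212, -0.641, 0.405] pointing down, gripper open.
Joint ranges: [-169.35, 169.35], [-19.33, 120.38], [-80.79, 83.38], [13.8, 139.57], [-78.32, 258.32], [9.67, 109.79], [-169.56, 169.56]. Speed limits (degrees/s): [136.94, 136.94, 180, 180, 180, 180, 180].

INTERFACE

Orientations are given as [roll, pitch, yaw] about the fixed x, y, z axes, in that order (R = Rz(yaw) Ry(pitch) Rx(roll)).
In Python, from cell import manip gives the robot as it stands.
- The arm moves only by the tool step_arm, never from a script. Its argument "increments" is a list of rows, each a list of 7 numbers: the shift along the world's x, y, z in units of 25 mm (1.0 is 25 mm), then the turn, a rotation vector about the world's x, y, z in units of 5 degrees (1.0 is 5 degrees), then the finger opening in mm, from 0 to 87.8. In form: [[dx, dy, dz, wx, wy, wz, jaw], ...]. A call has 1 to 10 rows; each row is the pose to reach, as a shift and turn from the pose measured when the call began; what a row does not reach only later rows make up. A row lasts 1/12 s, in which the tool goes at most 41.7 mm and 7.16 degrees, less where a joint would pass 70% of its speed; a pose out of reach is approached as far as the arm can. A call with a gripper value outside its range is refused whole. The fingers move at their own pace and stop on an object; "grip_force" is the grip in N (left out, the last holds). Time passes only in rows, so rows that repeat a pose let the fingers close. It gives the time, the measured TCP pose, the force and the opening at its end, in the units of the state.
- manip.observe(): the state, without advancing time (a new reading comes with each control period).
- manip.camera(name): name is "side" or "top" or "wrist"; returns a dict with "color" (480x640x3 uint8, red, green, blue), "camera_matrix" (3x3 intrinsics, pixels), "dist_coeffs" ([k1, k2, p1, p2, k3] as OpenCV has them; the pictures are not rectified), "T" (4x4, takes a point from camera to world coordinates); the wrist camera has in their place "tool_from_camera" (4x4, takes a point from camera to tool coordinates, whose origin is the TCP and whose axes are the flange's). Camera axes: x right, y down, z forward; pixel columns grow to the right and rows downward; lengths in m; the calibration is good to about 2 mm. A picture is of the moment at which its call begins: read the wrist's pose just before it. There is no depth.
- manip.job_done(): hands the job in, once; it reports no verdict.
The state is a dict: "t": time; "joints": joint angles; "joint_vel": joint speeds; "joint_torque": joint torques, N m; "position": TCP position; "tcp_rot": TCP orientation; "wrist_force": force on the tool from outside, world axes, zero at the start; "moment": the same for the moment, N m; "width": opening from 0.0 (shut) to 1.0 (fully open).
Only numpy, scipy, OpenCV 4.12 (cv2) and the standard library are available. Lean on these libraries where they do the work, as an engineer would, in place of code of your own. Each camera call takes 0.05 s, during which the arm holds its last target. There are 200 camera calls.

TASK

One of the two walnut coin trays on the carrom board's frame has slid away from the end stop of its rail: push it fully home against that stop. Then take the larger of the two hex keys from the stand, feel for the hex socket down in the bore of the tray's clamp block and turn the clamp screw clockwise, letting go for a fresh hold every quarter turn or so, until it comes up against its stop. Stand the key back upright in the empty hole of its stand, with the tray still home, and do not disturb the tea things or the small key.

Things in the scene. Friction and masses are not known exactly. Their poses are not given: they have to be found in the camera images.
- board: the carrom board, fixed on the table: 660 mm square; plywood field 20 mm above the table, frame 45 mm wide round it with its top at 38 mm. Origin under its centre at table height; x and y along its edges, x away from the robot. The two tray rails lie along its left and right frame pieces, parallel to its x; which side has the loose tray changes from run to run
- rail: the fixed aluminium rail that carries the LOOSE tray: 240 mm long (along its x), 38 mm wide, 18 mm high, standing on the frame. Origin under its centre on the frame's top. Its x axis points along the rail away from the robot, towards the end stop.
- end_stop (a point): centre of the face of the dark steel end stop plate (8 mm thick, 70 mm wide, rising 28 mm above the rail's top) at the far end of the loose tray's rail, that the tray's far wall must come to touch
- tray (a joint): travel of the loose coin tray along its rail (m), growing away from the robot; 0.080 is home, its far wall on the end stop; it starts 40 to 80 mm short. Captive on the rail, needs about 8 N to slide, stays where left. Walnut-brown wooden tray 78 x 86 mm, walls 26 mm high, with carrom men in it, and at its near end a dark steel clamp block 42 mm long, 46 wide, 40 high
- tray_back (a point): centre of the flat upright near face of the loose tray's clamp block (46 mm wide, 40 mm high; this point is 20 mm below the block's top): the place to push the tray towards its end stop. Axes as the rail's. Nothing else stands at that height behind it
- bore_mouth (a point): centre of the mouth of the round vertical bore, 22 mm in diameter, in the top face of the loose tray's clamp block (76 mm above the playing field). Moves with the tray; axes as the rail's. It lies 21 mm beyond the block's near face.
- socket (a point): centre of the clamp screw's head, 14 mm down the bore: mouth of its vertical hex socket, 15 mm across flats, 15 mm deep, no lead-in. Moves with the tray; axes are the rail's and do not turn with the screw. Fully seated, the large key's tip is 14 mm below this point, its collar rests on the block and it stands by itself when let go; it has about 8 degrees of play either way
- screw (a joint): angle of the clamp screw (rad), growing as it turns clockwise seen from above; starts at 0 to 0.5, hard stop (fully clamped) at 4.2. At 0 two opposite flats of the socket face along the rail's x; the hex repeats every 60 degrees. Turns against 0.06 N m of friction and stays where left; turning it draws two steel claws 4 mm up under the rail's lips
- large_key: the larger hex key, loose, 0.11 to 0.22 kg, upright in one of the stand's holes. From its tip: steel hex shaft 28 mm long, 14 mm across flats (lowest 6 mm taper to 9 mm), round collar 31 mm wide and 5 thick, neck 12 mm wide and 29 long, square wooden handle. Origin at the centre of the tip's end, z up. Two opposite flats of the hex face along its x axis
- key_handle (a point): centre of the large key's wooden handle, 82 mm above its tip: square section 34 mm wide with corners planed off 5 mm, 40 mm tall (62 to 102 mm above the tip), its four faces square to the key's x and y axes
- small_key: the smaller hex key, loose, standing in the other hole: same shape and 92 mm tall, but hex 8 mm across flats, neck 8 mm and handle 22 mm square; too small for the screw. Origin at its tip, as the large key's. Leave it where it is.
- stand: the fixed light wooden key stand on the playing field: 150 mm long (its y), 56 mm wide (its x), 38 mm high, with two vertical holes. Origin under its centre
- hole_a (a point): centre of the mouth of one hole of the stand (top face of the stand): 21.5 mm in diameter, 32 mm deep; a key standing in it rests with its collar on the stand's top, its tip 28 mm below this point. 92 mm from hole_b
- hole_b (a point): centre of the mouth of the other hole of the stand, same size
- other_bore (a point): centre of the mouth of the bore in the clamp block of the OTHER coin tray, on the opposite side of the board; it looks the same but is already home and clamped fast. It needs nothing
- teapot: white porcelain teapot with closed lid, loose: 138 mm across the belly, 134 mm high, spout and handle reaching 125 mm from its axis. Origin under its centre, on the table beside the board. Leave alone
- sugar_pot: stainless steel sugar pot with ribbed twist cap, loose: 84 mm across, 99 mm high. Origin under its centre, in a low wooden tray on the table beside the board. Leave alone
- tumbler: red plastic tumbler, loose and light: 72 mm across the rim, 95 mm high. Origin under its centre, on the far half of the playing field. Leave alone
- glass_dish: glass dish with a closed hinged glass lid, loose: 94 by 124 mm, 46 mm high. Origin under its centre, on the far half of the playing field. Leave alone
Mind the look-alikes: they are no part of the job. What is shaped like the large_key but orange or purple is not meant.

How it is judged:
By the outcome, as a careful person would: the job done as asked, in the order asked, and still so for the second after the job is handed in, with the robot touching nothing.
It also fails if it takes over 72 s, if anything falls off the work surface, if the arm or the gripper's body presses on something with over 40 N, if the wrist force passes 120 N, or if a joint passes its speed limit or range.

## Working session

There is one attempt and no reset: what is moved stays moved. The work goes in short steps, Python scripts to look and compute and a tool call to move; the robot and the scene stay as the last step left them, time stands still between calls to the robot, and variables do not carry over. Pictures are saved under pics/ and viewed, about 8 in all and at most 12, crops included, and the job is handed in when it is done.

Besides the shell and the picture viewer there is one more tool, called after "Emit:" as name([rows], argument=value, ...), one row to a line, values as JSON. step_arm: Moves the arm, as the interface text tells. Its arguments: {"type":"object","properties":{"increments":{"type":"array","items":{"type":"array","items":{"type":"number"}}},"grip_force":{"type":"number"}},"required":["increments"]}

```bash
mkdir -p pics; ls; cat > h.py <<'E'
import numpy as np, cv2
from scipy.spatial.transform import Rotation as R
from cell import manip
def snap(n):
    s=manip.observe(); c=manip.camera(n)
    if 'T' not in c:
        T=np.eye(4);T[:3,:3]=R.from_euler('xyz',s['tcp_rot'],degrees=True).as_matrix();T[:3,3]=s['position']
        c['T']=T@np.array(c['tool_from_camera'])
    c['K']=np.array(c['camera_matrix']);c['D']=np.array(c['dist_coeffs']);c['T']=np.array(c['T'])
    return c
def save(c,f,crop=None,sc=1):
    im=c['color'][:,:,::-1]
    if crop: im=im[crop[1]:crop[3],crop[0]:crop[2]]
    cv2.imwrite('pics/'+f,cv2.resize(im,None,fx=sc,fy=sc,interpolation=cv2.INTER_CUBIC))
def ray(c,p):
    u=cv2.undistortPoints(np.array([[p]],float),c['K'],c['D'])[0,0]
    d=c['T'][:3,:3]@np.array([u[0],u[1],1]); return c['T'][:3,3],d
def onz(c,p,z):
    o,d=ray(c,p); return o+d*(z-o[2])/d[2]
def proj(c,P):
    Ti=np.linalg.inv(c['T']); r,_=cv2.Rodrigues(Ti[:3,:3])
    return cv2.projectPoints(np.array(P,float).reshape(-1,1,3),r,Ti[:3,3],c['K'],c['D'])[0][:,0]
def tri(l):
    A=np.zeros((3,3));b=np.zeros(3)
    for c,p in l:
        o,d=ray(c,p);d=d/np.linalg.norm(d);M=np.eye(3)-np.outer(d,d);A+=M;b+=M@o
    return np.linalg.solve(A,b)
E
python3 - <<'E'
from h import *
for n in ('top','side'):
    c=snap(n);save(c,n+'0.png');print(n,c['T'].round(3).tolist())
print(manip.observe())
E
```

```text
pics
top [[0.004, -0.998, 0.055, 0.443], [-1.0, -0.003, 0.023, -0.019], [-0.022, -0.055, -0.998, 1.255], [0.0, 0.0, 0.0, 1.0]]
side [[0.901, -0.337, 0.275, 0.19], [-0.435, -0.707, 0.558, -0.621], [0.006, -0.622, -0.783, 0.953], [0.0, 0.0, 0.0, 1.0]]
{'t': 0.1, 'joints': array([65.54085318, 27.37090545,  1.28166693, 89.16931053, -0.65679112,
       63.55868281, -4.76079381]), 'joint_vel': array([-0.01187334, -0.07619402,  0.13009076, -0.23693544, -0.07620702,
       -0.03637077,  0.02670137]), 'joint_torque': array([ 5.09253354e-03, -5.84085667e+01,  1.54022131e+00, -2.73311734e+01,
       -5.42256294e-02,  1.31434013e-02,  9.90381477e-05]), 'position': array([ 0.21147852, -0.64077283,  0.40380564]), 'tcp_rot': array([-1.79908915e+02,  9.18336817e-03,  1.82667298e+01]), 'wrist_force': array([ 1.17132966, -0.31095648,  0.45124418]), 'moment': array([-0.01252749,  0.03007621, -0.00952712]), 'width': 0.9986836439812319}
```

View pics/top0.png

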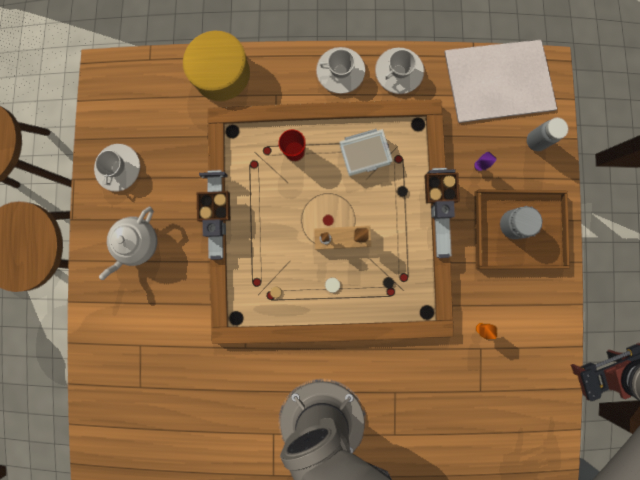

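View pics/side0.png

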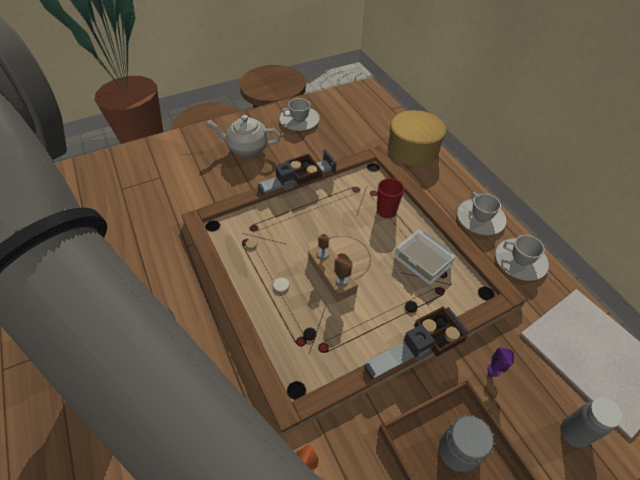

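```bash
python3 - <<'E'
from h import *
c=snap('top')
print('cam',c['K'][0,0])
for n,p,z in [('bFL',(209,110),.038),('bFR',(440,101),.038),('bNR',(452,334),.038),('bNL',(212,343),.038),('Lkey',(361,234),.132),('Skey',(325,236),.122),('standTL',(316,229),.058),('standTR',(369,226),.058),('block',(212,227),.096),('blocknear',(212,236),.096),('tray',(213,206),.09),('stop',(212,175),.084),('railnear',(216,259),.056),('otherb',(442,210),.096)]:
    print(n,onz(c,p,z).round(4))
save(c,'topcrop.png',(190,160,390,270),4)
E
```

```text
cam 447.916576506795
bFL [0.8732 0.322  0.038 ]
bFR [ 0.8974 -0.3285  0.038 ]
bNR [ 0.2517 -0.3525  0.038 ]
bNL [0.223 0.301 0.038]
Lkey [ 0.5166 -0.0982  0.132 ]
Skey [ 0.5119 -0.0077  0.122 ]
standTL [0.5345 0.0171 0.058 ]
standTR [ 0.5429 -0.1249  0.058 ]
block [0.5364 0.2893 0.096 ]
blocknear [0.5127 0.2889 0.096 ]
tray [0.5927 0.2893 0.09  ]
stop [0.677  0.2955 0.084 ]
railnear [0.4528 0.2874 0.056 ]
otherb [ 0.5823 -0.3125  0.096 ]
```

View pics/topcrop.png

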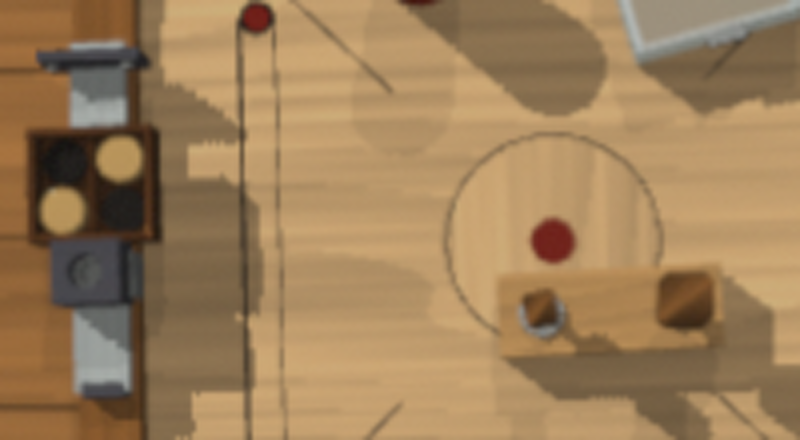

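Emit:
step_arm([
  [10,23.6,1,0,0,-3.2,0],
  [10,23.6,1,0,0,-3.2,0],
  [10,23.6,1,0,0,-3.2,0],
  [10,23.6,1,0,0,-3.2,0],
  [10,23.6,1,0,0,-3.2,0],
  [10,23.6,1,0,0,-3.2,0],
  [10,23.6,1,0,0,-3.2,0],
  [10,23.6,1,0,0,-3.2,0],
  [10,23.6,1,0,0,-3.2,0],
  [10,23.6,1,0,0,-3.2,0],
], grip_force=20)

```text
t: 0.98
position: [0.3741, -0.2556, 0.4206]
tcp_rot: [-179.9, 0.0, 2.3]
wrist_force: [0.3, 0.2, -0.1]
width: 0.283
```

Emit:
step_arm([
  [3,8.2,0,0,0,0,0],
  [3,8.2,0,0,0,0,0],
  [3,8.2,0,0,0,0,0],
  [3,8.2,0,0,0,0,0],
  [3,8.2,0,0,0,0,0],
  [3,8.2,0,0,0,0,0],
  [3,8.2,0,0,0,0,0],
])

```text
t: 1.57
position: [0.4499, -0.0467, 0.4207]
tcp_rot: [-179.9, -0.0, 2.7]
wrist_force: [1.0, -0.3, -0.3]
width: 0.008
```

```bash
python3 - <<'E'
from h import *
c=snap('wrist');save(c,'w1.png');print(np.array(c['tool_from_camera']).round(3).tolist(),c['K'][0,0],c['D'])
s=manip.observe();print(s['joints'].round(1),s['position'],s['tcp_rot'],s['width'])
print(proj(c,[[.517,-.098,.132],[.512,-.008,.122]]))
np.savez('w1.npz',color=c['color'],K=c['K'],D=c['D'],T=c['T'])
E
```

```text
[[0.0, -0.962, -0.272, 0.076], [1.0, 0.0, 0.001, 0.0], [-0.001, -0.272, 0.962, 0.019], [0.0, 0.0, 0.0, 1.0]] 419.4515476723787 [-0.06803426  0.          0.          0.          0.        ]
[ 17.8   6.4 -20.8 116.    2.6  58.  -91.7] [ 0.44927616 -0.04915527  0.42041748] [-1.79927711e+02  2.18060437e-02  2.47308254e+00] 0.005069063220458647
[[408.22946268 139.99175384]
 [267.08417725 140.38501651]]
```

View pics/w1.png

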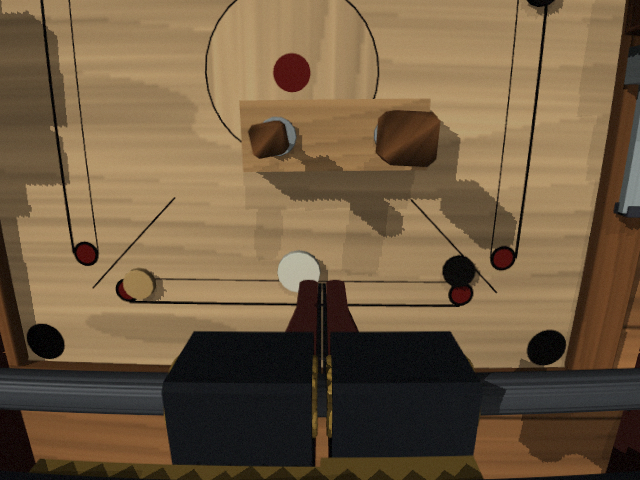

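Emit:
step_arm([
  [0.6,13.4,0,0,0,0,0],
  [0.6,13.4,0,0,0,0,0],
  [0.6,13.4,0,0,0,0,0],
  [0.6,13.4,0,0,0,0,0],
  [0.6,13.4,0,0,0,0,0],
  [0.6,13.4,0,0,0,0,0],
  [0.6,13.4,0,0,0,0,0],
  [0.6,13.4,0,0,0,0,0],
  [0.6,13.4,0,0,0,0,0],
  [0.6,13.4,0,0,0,0,0],
])

```text
t: 2.45
position: [0.4643, 0.2868, 0.4199]
tcp_rot: [-179.9, 0.1, 2.6]
wrist_force: [0.1, -1.2, -0.3]
width: 0.001
```

```bash
python3 - <<'E'
from h import *
c=snap('wrist');save(c,'w2.png')
s=manip.observe();print(s['joints'].round(1),s['position'],s['tcp_rot'],s['width'])
print(proj(c,[[.513,.289,.096],[.534,.290,.096]]))
np.savez('w2.npz',color=c['color'],K=c['K'],D=c['D'],T=c['T'])
E
```

```text
[ -10.8   17.4  -33.1  104.2   10.6   61.5 -135.3] [0.46479112 0.2847176  0.41975218] [1.79991261e+02 7.95259675e-02 2.44914693e+00] 0.007636912258718373
[[321.57251832 159.35189506]
 [321.52605464 129.32660144]]
```

View pics/w2.png

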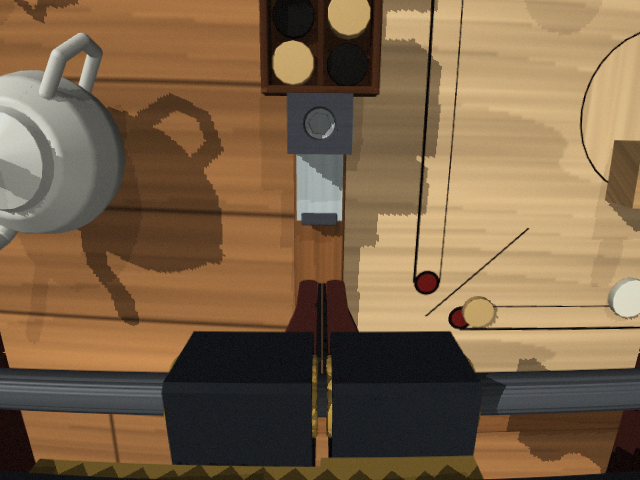

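Emit:
step_arm([
  [0.3,0.12,-6.9,0,0,0,0],
  [0.3,0.12,-6.9,0,0,0,0],
  [0.3,0.12,-6.9,0,0,0,0],
  [0.3,0.12,-6.9,0,0,0,0],
  [0.3,0.12,-6.9,0,0,0,0],
  [0.3,0.12,-6.9,0,0,0,0],
  [0.7,0.13,-6.9,0,0,0,0],
  [1.1,0.15,-6.9,0,0,0,0],
  [1.1,0.15,-6.9,0,0,0,0],
])

```text
t: 3.25
position: [0.4959, 0.2884, 0.2502]
tcp_rot: [-179.9, -0.3, 2.3]
wrist_force: [0.4, 0.3, 0.0]
width: 0.003
```

Push gently, 40 mm in 4 mm rows.

Emit:
step_arm([
  [0.2,0.01,0,0,0,0,0],
  [0.4,0.02,0,0,0,0,0],
  [0.6,0.02,0,0,0,0,0],
  [0.8,0.03,0,0,0,0,0],
  [1.0,0.04,0,0,0,0,0],
  [1.2,0.04,0,0,0,0,0],
  [1.4,0.05,0,0,0,0,0],
  [1.6,0.06,0,0,0,0,0],
])

```text
t: 3.92
position: [0.5346, 0.2905, 0.2512]
tcp_rot: [-179.9, -0.1, 2.3]
wrist_force: [-8.7, -0.8, 7.8]
width: 0.009
```

Emit:
step_arm([
  [0.15,0.01,0,0,0,0,0],
  [0.3,0.01,0,0,0,0,0],
  [0.45,0.02,0,0,0,0,0],
  [0.5,0.02,0,0,0,0,0],
  [0.5,0.02,0,0,0,0,0],
])

```text
t: 4.33
position: [0.5458, 0.2911, 0.2512]
tcp_rot: [-180.0, 0.1, 2.4]
wrist_force: [-6.0, -0.4, 0.7]
width: 0.003
```

Emit:
step_arm([
  [0.1,0,0,0,0,0,0],
  [0.2,0.01,0,0,0,0,0],
  [0.3,0.01,0,0,0,0,0],
  [0.4,0.01,0,0,0,0,0],
  [0.4,0.01,0,0,0,0,0],
])

```text
t: 4.75
position: [0.5508, 0.292, 0.2512]
tcp_rot: [179.8, 0.8, 2.5]
wrist_force: [-21.4, -4.2, 14.6]
width: 0.004
```

Emit:
step_arm([
  [0.25,0.01,0,0,0,0,0],
  [0.4,0.01,0,0,0,0,0],
  [0.4,0.01,0,0,0,0,0],
])

```text
t: 5.0
position: [0.5537, 0.2932, 0.2511]
tcp_rot: [179.4, 1.9, 2.7]
wrist_force: [-30.1, -7.0, 21.6]
width: 0.008
```

Emit:
step_arm([
  [-0.8,-0.1,0,0.12,-0.38,0,0],
  [-1.4,-0.1,0,0.12,-0.38,0,0],
  [-1.4,-0.1,1.5,0.12,-0.38,0,85],
  [-1.4,-0.1,3,0.12,-0.38,0,85],
  [-1.4,-0.1,4.4,0.12,-0.38,0,85],
  [-1.4,-0.1,4.4,0.12,-0.38,0,85],
  [-1.4,-0.1,4.4,0.12,-0.38,0,85],
])

```text
t: 5.58
position: [0.5195, 0.2912, 0.3645]
tcp_rot: [-179.9, -0.4, 2.7]
wrist_force: [-0.0, -0.7, -0.6]
width: 0.339
```

```bash
python3 - <<'E'
from h import *
c=snap('wrist');save(c,'w3.png')
s=manip.observe();print(s['joints'].round(1),s['position'],s['tcp_rot'],s['width'])
t=snap('top')
np.savez('w3.npz',color=c['color'],K=c['K'],D=c['D'],T=c['T'])
w=cv2.resize(c['color'][0:240,200:440],(480,480),interpolation=cv2.INTER_CUBIC)
b=cv2.resize(t['color'][155:255,190:250],(288,480),interpolation=cv2.INTER_CUBIC)
cv2.imwrite('pics/m3.png',np.hstack([w,b])[:,:,::-1])
E
```

```text
[ -11.5   25.4  -31.1  101.3   15.4   57.4 -135.8] [0.51902729 0.29062655 0.36237446] [179.96470028  -0.21467746   2.7002286 ] 0.3917858366519646
```

View pics/m3.png

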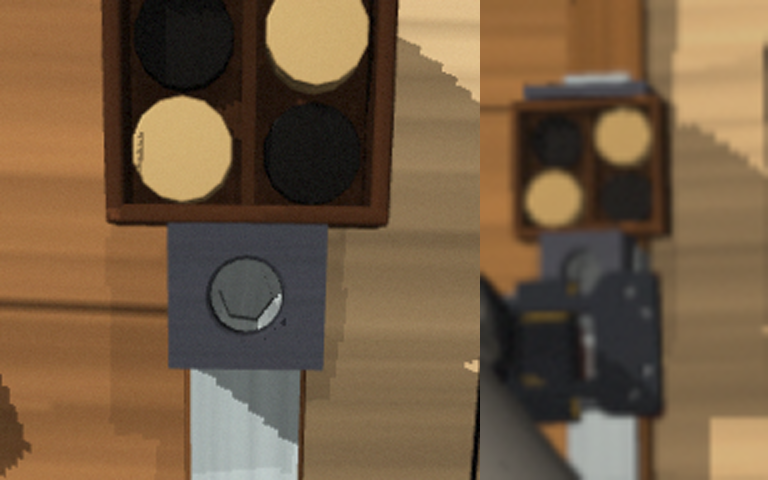

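Emit:
step_arm([
  [-2.2,-15.4,0.4,0,0,0,85],
  [-2.2,-15.4,0.4,0,0,0,85],
  [-2.2,-15.4,0.4,0,0,0,85],
  [-2.2,-15.4,0.4,0,0,0,85],
  [-2.2,-15.4,0.4,0,0,0,85],
  [-2.2,-15.4,0.4,0,0,0,85],
  [-2.2,-15.4,0.4,0,0,0,85],
  [-2.2,-15.4,0.4,0,0,0,85],
  [-2.2,-15.4,0.4,0,0,0,85],
  [-2.2,-15.4,0.4,0,0,0,85],
])

```text
t: 6.52
position: [0.4618, -0.1008, 0.3696]
tcp_rot: [179.8, 0.1, 2.3]
wrist_force: [0.8, -0.5, 0.0]
width: 0.964
```

```bash
python3 - <<'E'
from h import *
c=snap('wrist')
s=manip.observe();print(s['joints'].round(1),s['position'],s['tcp_rot'],s['width'])
np.savez('w4.npz',color=c['color'],K=c['K'],D=c['D'],T=c['T'])
w=np.load('w3.npz');print('bore',onz(w,(323,147.2),.096))
p=proj(c,[[.516,-.097,.132]])[0];print(p)
x,y=int(p[0]-100),max(0,int(p[1]-100));print(x,y)
a=cv2.resize(c['color'][y:y+200,x:x+200],(400,400),interpolation=cv2.INTER_CUBIC)
b=cv2.resize(w['color'][122:172,298:348],(400,400),interpolation=cv2.INTER_CUBIC)
b=cv2.convertScaleAbs(b,alpha=1.6)
cv2.imwrite('pics/m4.png',np.hstack([a,b])[:,:,::-1])
E
```

```text
[ 26.1  12.4 -24.1 116.8   6.6  52.2 -89.4] [ 0.46187259 -0.10138475  0.36956186] [1.79801905e+02 1.32925792e-01 2.18801526e+00] 0.9732485218306238
bore [0.58239352 0.29323758 0.096     ]
[315.90693036 162.90313682]
215 62
```

View pics/m4.png

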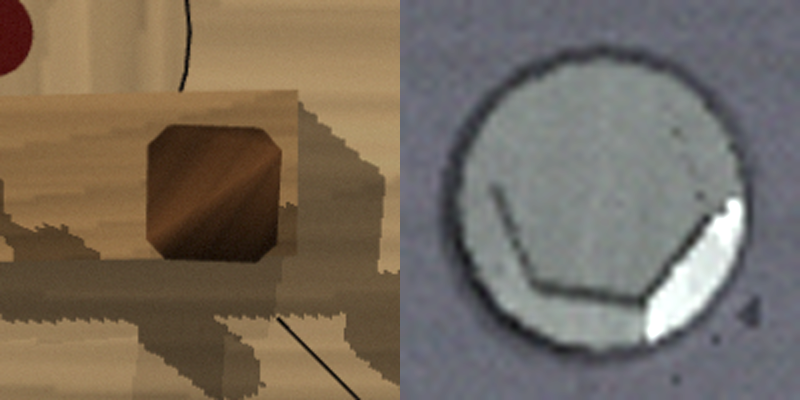

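```bash
python3 - <<'E'
from h import *
w3=np.load('w3.npz');w4=np.load('w4.npz')
f=lambda x,y:(215+x/2-.25,62+y/2-.25)
g=lambda x,y:(298+(x-400)/8-.4,122+y/8-.4)
for n,a,b in [('top',(168,125),(258,129)),('bot',(170,260),(255,262)),('left',(147,150),(147,238)),('right',(279,150),(281,235))]:
    d=onz(w4,f(*b),.132)-onz(w4,f(*a),.132);print(n,np.degrees(np.arctan2(d[1],d[0])).round(1))
P=[onz(w4,f(*p),.132) for p in [(147,193),(281,193),(214,125),(214,261)]]
print('key',np.mean(P,0).round(4),np.linalg.norm(P[0]-P[1]),np.linalg.norm(P[2]-P[3]))
for n,a,b in [('bot',(535,288),(642,300)),('l',(495,187),(530,285)),('r',(642,300),(708,220))]:
    d=onz(w3,g(*b),.082)-onz(w3,g(*a),.082);print(n,np.degrees(np.arctan2(d[1],d[0])).round(1),np.linalg.norm(d))
w1=np.load('w1.npz');print(onz(w1,(409,138),.125))
# auto dark-contour check of handle
im=w4['color'][62:262,215:415];hsv=cv2.cvtColor(im,cv2.COLOR_RGB2HSV)
m=((hsv[...,2]<125)&(hsv[...,1]>130)).astype(np.uint8);cs,_=cv2.findContours(m,0,2)
for c in cs:
    if 2000<cv2.contourArea(c)<6500: print(cv2.minAreaRect(c))
E
```

```text
top -90.2
bot -89.1
left -178.8
right -175.2
key [ 0.5183 -0.0999  0.132 ] 0.03445713659554507 0.03465503463479271
bot -93.6 0.008356147976817106
l -157.7 0.007934993648449436
r -36.9 0.007952781005009943
[ 0.51806103 -0.09979526  0.125     ]
((109.5, 95.5), (75.0, 69.0), -0.0)
```

Emit:
step_arm([
  [1,0.05,0,0,0,1.4,85],
  [2.26,0.06,0,0.04,0,2.8,85],
  [2.26,0.06,0,0.04,0,4.2,85],
  [2.26,0.06,0,0.04,0,5.6,85],
  [2.26,0.06,0,0.04,0,7,85],
  [2.26,0.06,0,0.04,0,8.4,85],
  [2.26,0.06,0,0.04,0,9.8,85],
  [2.26,0.06,0,0.04,0,11.2,85],
  [2.26,0.06,0,0.04,0,12.6,85],
  [2.26,0.06,0,0.04,0,14,85],
])

```text
t: 7.4
position: [0.5181, -0.0993, 0.3682]
tcp_rot: [-179.9, 0.0, 72.6]
wrist_force: [-0.2, -0.8, -0.9]
width: 0.97
```

Emit:
step_arm([
  [0,0,0,0,0,1.4,85],
  [0,-0.02,0,0,0,2.8,85],
  [0,-0.02,-1,0,0,3.7,85],
  [0,-0.02,-2,0,0,3.7,85],
  [0,-0.02,-3,0,0,3.7,85],
  [0,-0.02,-3.73,0,0,3.7,85],
  [0,-0.02,-3.73,0,0,3.7,85],
  [0,-0.02,-3.73,0,0,3.7,85],
])

```text
t: 8.07
position: [0.5176, -0.0992, 0.2736]
tcp_rot: [-179.7, -0.1, 91.1]
wrist_force: [0.4, 0.4, 1.3]
width: 0.97
```

Emit:
step_arm([
  [0,0,0,0,0,0,45],
  [0,0,0,0,0,0,30],
  [0,0,0,0,0,0,25],
  [0,0,0,0,0,0,20],
  [0,0,0,0,0,0,20],
  [0,0,0,0,0,0,20],
  [0,0,0,0,0,0,20],
], grip_force=15)

```text
t: 8.65
position: [0.5176, -0.0993, 0.2739]
tcp_rot: [-179.7, -0.1, 91.1]
wrist_force: [-1.0, 0.7, -0.5]
width: 0.475
```

Emit:
step_arm([
  [0,0,0,0,0,0,20],
  [0,0,0,0,0,0,20],
  [0,0,0,0,0,0,20],
  [0,0,0,0,0,0,20],
  [0,0,0,0,0,0,20],
], grip_force=25)

```text
t: 9.07
position: [0.5177, -0.0994, 0.274]
tcp_rot: [-179.7, -0.1, 91.1]
wrist_force: [-1.6, -0.5, 2.2]
width: 0.388
```

Emit:
step_arm([
  [0,0,0.6,0,0,0,20],
  [0,0,1.2,0,0,0,20],
  [0,0,1.8,0,0,0,20],
  [0,0,2.6,0,0,0,20],
  [0,0,3.6,0,0,0,20],
  [0,0,4.6,0,0,0,20],
  [0,0,4.8,0,0,0,20],
])

```text
t: 9.65
position: [0.5186, -0.0989, 0.3974]
tcp_rot: [180.0, -0.0, 91.1]
wrist_force: [0.7, 0.7, -1.7]
width: 0.39
```

Emit:
step_arm([
  [0.1,1,0,0,0,0,20],
  [0.3,2.4,0,0,0,0,20],
  [0.6,4,0,0,0,0,20],
  [0.8,5.5,0,0,0,0,20],
  [1.1,7,0,0,0,0,20],
  [1.3,8.5,0,0,0,0,20],
  [1.6,10,0,0,0,-0.4,20],
  [1.9,11.5,0,0,0,-0.8,20],
  [2.2,13,0,0,0,-1.2,20],
  [2.4,14.3,0,0,0,-1.4,20],
])

```text
t: 10.48
position: [0.5785, 0.261, 0.3959]
tcp_rot: [-179.9, 0.0, 84.1]
wrist_force: [-0.1, 0.1, -0.6]
width: 0.389
```

Emit:
step_arm([
  [0.15,0.8,0,0,0,0,20],
  [0.15,1.29,0,0,0,0,20],
  [0.15,1.29,-0.5,0,0,0,20],
  [0.15,1.29,-1,0,0,0,20],
  [0.15,1.29,-1.5,0,0,0,20],
  [0.15,1.29,-2,0,0,0,20],
  [0.15,1.29,-2.3,0,0,0,20],
  [0.15,1.29,-2.6,0,0,0,20],
  [0.15,1.29,-2.6,0,0,0,20],
])

```text
t: 11.23
position: [0.5821, 0.2921, 0.3289]
tcp_rot: [-179.8, 0.1, 84.0]
wrist_force: [-0.0, 0.5, -1.8]
width: 0.386
```

No contact yet, tip in the bore. Lower gently.

Emit:
step_arm([
  [0,0.03,-0.1,0,0,0,20],
  [0,0.03,-0.2,0,0,0,20],
  [0,0.03,-0.3,0,0,0,20],
  [0,0.03,-0.4,0,0,0,20],
  [0,0.03,-0.5,0,0,0,20],
  [0,0.03,-0.5,0,0,0,20],
])

```text
t: 11.73
position: [0.5817, 0.2934, 0.3162]
tcp_rot: [-179.8, 0.1, 84.1]
wrist_force: [-2.0, 2.3, -2.2]
width: 0.386
```

Emit:
step_arm([
  [0,0,-0.1,0,0,0,20],
  [0,0,-0.2,0,0,0,20],
  [0,0,-0.3,0,0,0,20],
  [0,0,-0.3,0,0,0,20],
])

```text
t: 12.07
position: [0.5817, 0.294, 0.3118]
tcp_rot: [-179.9, 0.1, 84.0]
wrist_force: [-7.3, -3.7, 20.5]
width: 0.387
```

Emit:
step_arm([
  [0,0,0.06,0,0,0,20],
  [0,0,0.06,0,0,-1,20],
  [0,0,0.06,0,0,-2.2,20],
  [0,0,0.06,0,0,-3.4,20],
  [0,0,0.06,0,0,-4.6,20],
  [0,0,0.06,0,0,-5.8,20],
  [0,0,0.06,0,0,-7,20],
  [0,0,0.06,0,0,-8.2,20],
  [0,0,0.06,0,0,-9,20],
  [0,0,0.06,0,0,-9,20],
], grip_force=35)

```text
t: 12.9
position: [0.5815, 0.2939, 0.3131]
tcp_rot: [-179.9, 0.1, 38.9]
wrist_force: [-2.1, -1.1, 0.0]
width: 0.387
```

```bash
python3 - <<'E'
from h import *
s=manip.observe();print(s['joints'].round(1),s['position'],s['tcp_rot'],s['moment'],s['wrist_force'])
E
```

```text
[-11.7  33.4 -29.1  95.5  18.7  56.1 -98.3] [0.58148631 0.29391415 0.313141  ] [-1.79907061e+02  1.14083191e-01  3.89255567e+01] [-0.00303326  0.47445956  0.04347954] [-2.14719111 -1.13362285  0.04540815]
```

Emit:
step_arm([
  [0,0,0,0,0,-1.2,20],
  [0,0,0,0,0,-2.4,20],
  [0,0,0,0,0,-3.6,20],
  [0,0,0,0,0,-4.8,20],
  [0,0,0,0,0,-6,20],
  [0,0,0,0,0,-7.2,20],
  [0,0,0,0,0,-8.4,20],
  [0,0,0,0,0,-9,20],
  [0,0,0,0,0,-9,20],
])

```text
t: 13.65
position: [0.5814, 0.2936, 0.3131]
tcp_rot: [-180.0, 0.1, -6.0]
wrist_force: [-2.5, -1.5, 1.9]
width: 0.389
```

```bash
python3 - <<'E'
from h import *
s=manip.observe();print(s['joints'].round(1),s['position'],s['tcp_rot'],s['moment'],s['wrist_force'])
E
```

```text
[ -18.8   31.6  -18.7   96.1   11.9   54.3 -138. ] [0.58143469 0.2936298  0.31311253] [-1.79978673e+02  1.18454730e-01 -6.04670513e+00] [-0.27870625  0.57868773  0.03352147] [-2.4510486  -1.47138698  1.93144486]
```

Emit:
step_arm([
  [0,0,0,0,0,0,60],
  [0,0,0,0,0,0,60],
  [0,0,0,0,0,0,60],
  [0,0,0,0,0,0,60],
  [0,0,0,0,0,1.4,60],
  [0,0,0,0,0,2.8,60],
  [0,0,0,0,0,4.2,60],
  [0,0,0,0,0,5.6,60],
  [0,0,0,0,0,7.0,60],
  [0,0,0,0,0,8.4,60],
])

```text
t: 14.48
position: [0.5816, 0.2935, 0.3132]
tcp_rot: [-180.0, 0.1, 36.3]
wrist_force: [-0.7, 1.1, 0.5]
width: 0.683
```

```bash
python3 - <<'E'
from h import *
s=manip.observe();print(s['position'],s['tcp_rot'],s['width'],s['joints'].round(1))
c=snap('wrist');save(c,'w5.png',(160,80,480,400),1.5)
E
```

```text
[0.58162653 0.29352761 0.31316207] [-1.79982006e+02  9.35137986e-02  3.63362427e+01] 0.6828964222246375 [ -12.1   33.3  -28.5   95.6   18.4   56.  -100.6]
```

View pics/w5.png

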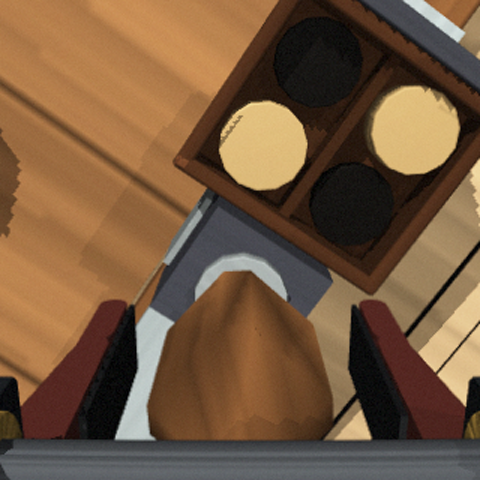

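Emit:
step_arm([
  [0,0,0,0,0,1.4,60],
  [0,0,0,0,0,2.8,60],
  [0,0,0,0,0,4.2,60],
  [0,0,0,0,0,5.6,60],
  [0,0,0,0,0,7.0,60],
  [0,0,0,0,0,8.4,60],
  [0,0,0,0,0,9.6,50],
  [0,0,0,0,0,9.6,40],
  [0,0,0,0,0,9.6,20],
  [0,0,0,0,0,9.6,20],
])

```text
t: 15.37
position: [0.5818, 0.2933, 0.313]
tcp_rot: [-180.0, 0.1, 84.5]
wrist_force: [-0.8, 0.3, 0.5]
width: 0.423
```

Emit:
step_arm([
  [0,0,0,0,0,0,20],
  [0,0,0,0,0,0,20],
  [0,0,0,0,0,0,20],
  [0,0,0,0,0,0,20],
])

```text
t: 15.7
position: [0.5815, 0.2934, 0.313]
tcp_rot: [-180.0, 0.1, 84.5]
wrist_force: [-2.1, -0.2, 0.7]
width: 0.389
```

Second quarter turn.

Emit:
step_arm([
  [0,0,0,0,0,-1.2,20],
  [0,0,0,0,0,-2.4,20],
  [0,0,0,0,0,-3.6,20],
  [0,0,0,0,0,-4.8,20],
  [0,0,0,0,0,-6,20],
  [0,0,0,0,0,-7.2,20],
  [0,0,0,0,0,-8.4,20],
  [0,0,0,0,0,-9.6,20],
  [0,0,0,0,0,-10.8,20],
  [0,0,0,0,0,-12,20],
])

```text
t: 16.53
position: [0.5811, 0.2933, 0.3129]
tcp_rot: [-180.0, 0.2, 24.2]
wrist_force: [-2.4, -1.2, 1.6]
width: 0.387
```

Emit:
step_arm([
  [0,0,0,0,0,-1.2,20],
  [0,0,0,0,0,-2.4,20],
  [0,0,0,0,0,-3.6,20],
  [0,0,0,0,0,-4.8,20],
  [0,0,0,0,0,-6,20],
  [0,0,0,0,0,-6,20],
  [0,0,0,0,0,-6,60],
  [0,0,0,0,0,-6,60],
  [0,0,0,0,0,-6,60],
  [0,0,0,0,0,-6,60],
])

```text
t: 17.37
position: [0.5813, 0.2932, 0.3129]
tcp_rot: [-180.0, 0.2, -5.8]
wrist_force: [0.2, 0.2, -0.1]
width: 0.651
```

Emit:
step_arm([
  [0,0,0,0,0,1.4,60],
  [0,0,0,0,0,2.8,60],
  [0,0,0,0,0,4.2,60],
  [0,0,0,0,0,5.6,60],
  [0,0,0,0,0,7.0,60],
  [0,0,0,0,0,8.4,60],
  [0,0,0,0,0,9.8,60],
  [0,0,0,0,0,11.2,60],
  [0,0,0,0,0,12.6,60],
  [0,0,0,0,0,14,60],
])

```text
t: 18.2
position: [0.5816, 0.2931, 0.3131]
tcp_rot: [-180.0, 0.1, 64.6]
wrist_force: [0.5, -0.6, 0.5]
width: 0.683
```

Emit:
step_arm([
  [0,0,0,0,0,1.4,60],
  [0,0,0,0,0,2.8,60],
  [0,0,0,0,0,4,50],
  [0,0,0,0,0,4,30],
  [0,0,0,0,0,4,20],
  [0,0,0,0,0,4,20],
  [0,0,0,0,0,4,20],
  [0,0,0,0,0,4,20],
  [0,0,0,0,0,4,20],
  [0,0,0,0,0,4,20],
])

```text
t: 19.03
position: [0.5814, 0.2931, 0.313]
tcp_rot: [-180.0, 0.2, 84.6]
wrist_force: [-1.1, -0.1, -0.9]
width: 0.391
```

Emit:
step_arm([
  [0,0,0,0,0,-1.2,20],
  [0,0,0,0,0,-2.4,20],
  [0,0,0,0,0,-3.6,20],
  [0,0,0,0,0,-4.8,20],
  [0,0,0,0,0,-6,20],
  [0,0,0,0,0,-7.2,20],
  [0,0,0,0,0,-8.4,20],
  [0,0,0,0,0,-9.2,20],
  [0,0,0,0,0,-9.2,20],
])

```text
t: 19.78
position: [0.581, 0.2932, 0.313]
tcp_rot: [-180.0, 0.2, 38.4]
wrist_force: [-2.7, -0.4, 0.8]
width: 0.387
```

```bash
python3 - <<'E'
from h import *
s=manip.observe();print(s['position'],s['tcp_rot'],s['moment'],s['wrist_force'],s['width'])
E
```

```text
[0.58095656 0.29324997 0.31304255] [-179.97193662    0.2259838    38.44695541] [-0.22070907  0.57947332 -0.00782114] [-2.73762403 -0.43857038  0.77215647] 0.3873532400050037
```

Emit:
step_arm([
  [0,0,0,0,0,-0.6,20],
  [0,0,0,0,0,-1.2,20],
  [0,0,0,0,0,-1.8,20],
  [0,0,0,0,0,-2.2,20],
  [0,0,0,0,0,-2.2,20],
])

```text
t: 20.2
position: [0.5808, 0.2932, 0.313]
tcp_rot: [-180.0, 0.2, 27.5]
wrist_force: [-1.3, -1.2, 1.7]
width: 0.386
```

```bash
python3 - <<'E'
from h import *
s=manip.observe();print(s['position'],s['tcp_rot'],s['moment'],s['wrist_force'],s['width'])
E
```

```text
[0.58082613 0.2932354  0.31303681] [-179.98984816    0.2470058    27.50983203] [-0.21108365  0.46896025  0.06825711] [-1.33287598 -1.19234931  1.6575552 ] 0.38561213947350936
```

Emit:
step_arm([
  [0,0,0,0,0,-0.5,20],
  [0,0,0,0,0,-1,20],
  [0,0,0,0,0,-1,20],
])

```text
t: 20.45
position: [0.5807, 0.2933, 0.313]
tcp_rot: [-180.0, 0.3, 22.6]
wrist_force: [-2.0, -1.0, 0.8]
width: 0.385
```

```bash
python3 - <<'E'
from h import *
s=manip.observe();print(s['position'],s['tcp_rot'],s['moment'],s['wrist_force'],s['width'])
E
```

```text
[0.58074793 0.29325511 0.31300734] [-179.99859224    0.2558266    22.57948914] [-0.26767814  0.37874819  0.038259  ] [-1.98632891 -1.04747371  0.79921306] 0.3851007254379624
```

Emit:
step_arm([
  [0,0,0,0,0,-0.5,20],
  [0,0,0,0,0,-1,20],
  [0,0,0,0,0,-1,20],
])

```text
t: 20.7
position: [0.5807, 0.2933, 0.313]
tcp_rot: [180.0, 0.3, 17.7]
wrist_force: [-1.7, -0.6, 0.2]
width: 0.387
```

```bash
python3 - <<'E'
from h import *
s=manip.observe();print(s['position'],s['tcp_rot'],s['moment'],s['wrist_force'],s['width'])
E
```

```text
[0.58066535 0.2933129  0.31299657] [179.99517294   0.26288477  17.6763648 ] [-0.20628416  0.34105068  0.06645631] [-1.71479223 -0.5800278   0.22958319] 0.3868285921292904
```

Emit:
step_arm([
  [0,0,0,0,0,-0.5,20],
  [0,0,0,0,0,-1,20],
  [0,0,0,0,0,-1,20],
])

```text
t: 20.95
position: [0.5806, 0.2934, 0.313]
tcp_rot: [180.0, 0.3, 12.8]
wrist_force: [-1.9, -0.5, 0.4]
width: 0.384
```

```bash
python3 - <<'E'
from h import *
s=manip.observe();print(s['position'],s['tcp_rot'],s['moment'],s['wrist_force'],s['width'])
E
```

```text
[0.58061381 0.2933948  0.31297728] [179.99069948   0.26246467  12.79455736] [-0.10148178  0.40852144  0.12196831] [-1.88483756 -0.46130413  0.38585192] 0.3839539937836388
```

Emit:
step_arm([
  [0,0,0,0,0,-0.5,20],
  [0,0,0,0,0,-1,20],
  [0,0,0,0,0,-1,20],
])

```text
t: 21.2
position: [0.5806, 0.2934, 0.3129]
tcp_rot: [180.0, 0.3, 7.9]
wrist_force: [-1.3, -0.7, 0.8]
width: 0.387
```

```bash
python3 - <<'E'
from h import *
s=manip.observe();print(s['position'],s['tcp_rot'],s['moment'],s['wrist_force'],s['width'])
E
```

```text
[0.58059204 0.29339799 0.31291591] [179.97930753   0.26173981   7.91711714] [-0.22094222  0.40547993  0.09200142] [-1.30039549 -0.67197452  0.79887198] 0.38748372425464456
```

Emit:
step_arm([
  [0,0,0,0,0,-0.5,20],
  [0,0,0,0,0,-1,20],
  [0,0,0,0,0,-1.4,20],
  [0,0,0,0,0,-1.4,20],
])

```text
t: 21.53
position: [0.5805, 0.2935, 0.3129]
tcp_rot: [180.0, 0.3, 1.1]
wrist_force: [-1.0, -0.6, 1.1]
width: 0.389
```

```bash
python3 - <<'E'
from h import *
s=manip.observe();print(s['joints'].round(1),s['tcp_rot'],s['moment'],s['wrist_force'],s['width'])
for n in ('wrist','top'):
    c=snap(n); save(c,'x_'+n+'.png')
    if n=='wrist': a=cv2.resize(c['color'][80:400,160:480],(480,480))
    else: b=cv2.resize(c['color'][150:250,190:250],(288,480))
cv2.imwrite('pics/m6.png',np.hstack([a,b])[:,:,::-1])
E
```

```text
[ -17.6   31.8  -20.4   96.1   12.9   54.6 -131.7] [179.97022579   0.25727475   1.07053916] [-0.22197247  0.38134794  0.12808581] [-0.98023017 -0.59587376  1.09683619] 0.38949573035694673
```

View pics/m6.png

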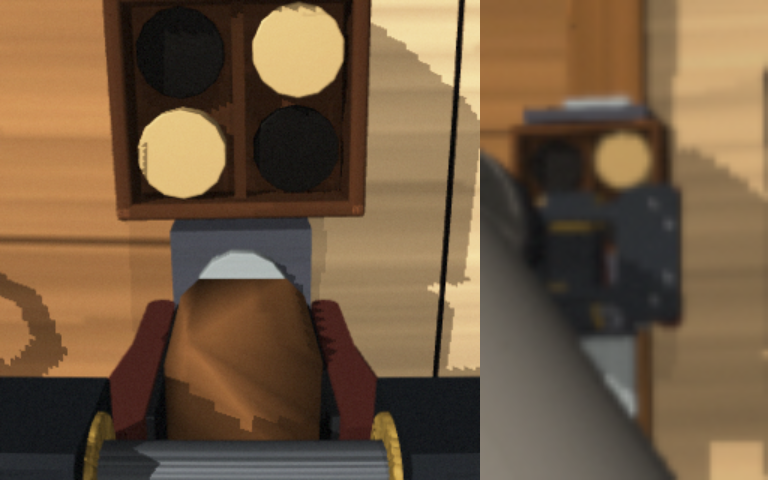

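Emit:
step_arm([
  [0,0,0,0,0,-0.5,20],
  [0,0,0,0,0,-1,20],
  [0,0,0,0,0,-1.4,20],
  [0,0,0,0,0,-1.4,20],
])

```text
t: 21.97
position: [0.5805, 0.2935, 0.3129]
tcp_rot: [180.0, 0.3, -5.8]
wrist_force: [-1.4, -0.6, 0.3]
width: 0.388
```

```bash
python3 - <<'E'
from h import *
s=manip.observe();print(s['joints'].round(1),s['tcp_rot'],s['moment'],s['wrist_force'],s['width'])
E
```

```text
[ -18.7   31.6  -18.9   96.2   11.8   54.4 -137.8] [179.9765535    0.2646304   -5.81330347] [-0.16893085  0.378859    0.11105792] [-1.35235773 -0.56656163  0.2776416 ] 0.388349299978915
```

Emit:
step_arm([
  [0,0,0,0,0,-0.7,20],
  [0,0,0,0,0,-1.4,20],
  [0,0,0,0,0,-2,20],
  [0,0,0,0,0,-2,20],
  [0,0,0,0,0,-2,20],
])

```text
t: 22.38
position: [0.5805, 0.2935, 0.3127]
tcp_rot: [180.0, 0.3, -15.6]
wrist_force: [-0.4, -0.7, -0.9]
width: 0.385
```

```bash
python3 - <<'E'
from h import *
s=manip.observe();print(s['joints'].round(1),s['tcp_rot'],s['moment'],s['wrist_force'],s['width'])
w=[snap('wrist') for i in range(1)][0];save(w,'x2.png')
a=cv2.imread('pics/x_wrist.png')[240:380,250:400];b=cv2.imread('pics/x2.png')[240:380,250:400]
cv2.imwrite('pics/m7.png',cv2.resize(np.hstack([a,b]),None,fx=2.6,fy=2.6,interpolation=cv2.INTER_CUBIC))
E
```

```text
[ -20.3   31.4  -16.6   96.3   10.3   54.  -146.4] [179.96582681   0.27190935 -15.62532582] [-0.10775763  0.300699   -0.0041361 ] [-0.44465367 -0.65212279 -0.94083793] 0.38452378148028665
```

View pics/m7.png

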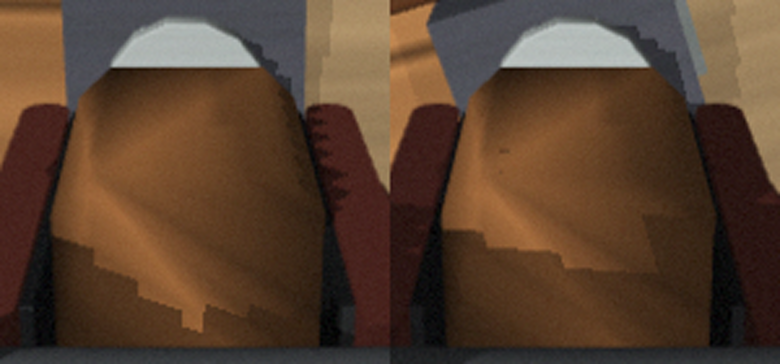

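Emit:
step_arm([
  [0,0,0.5,0,0,0,20],
  [0,0,1,0,0,0,20],
  [0,0,1.6,0,0,0,20],
  [0,0,2.4,0,0,0,20],
  [0,0,2.6,0,0,0,20],
  [-1.2,0.35,2.6,0,0,0,20],
  [-2.4,0.7,2.6,0,0,0,20],
  [-2.4,0.7,2.6,0,0,0,20],
  [-2.4,0.7,2.6,0,0,0,20],
])

```text
t: 23.18
position: [0.519, 0.3121, 0.3786]
tcp_rot: [-180.0, 0.2, -15.4]
wrist_force: [1.8, -0.8, -1.3]
width: 0.387
```

```bash
python3 - <<'E'
from h import *
s=manip.observe();print(s['joints'].round(1),s['position'],s['tcp_rot'],s['moment'],s['wrist_force'],s['width'])
c=snap('wrist');save(c,'w8f.png');np.savez('w8.npz',color=c['color'],K=c['K'],D=c['D'],T=c['T'])
p=proj(c,[[.5822,.2934,.089]])[0];print(p);x,y=int(p[0])-30,max(0,int(p[1])-30);print(x,y)
b=cv2.convertScaleAbs(cv2.resize(c['color'][y:y+60,x:x+60],(480,480),interpolation=cv2.INTER_CUBIC),alpha=1.6)
a=cv2.resize(c['color'],None,fx=.48,fy=.48)
a=cv2.copyMakeBorder(a,0,480-a.shape[0],0,0,0)
cv2.imwrite('pics/m8.png',np.hstack([b,a])[:,:,::-1])
E
```

```text
[ -22.6   23.5  -18.6   99.5    8.4   58.5 -149.6] [0.51898613 0.31207458 0.37861851] [-179.98703405    0.24938056  -15.42511815] [ 0.01539189 -0.03294711 -0.0186704 ] [ 1.79541526 -0.83327975 -1.33846506] 0.3865544589650206
[323.46552772 135.40149014]
293 105
```

View pics/m8.png

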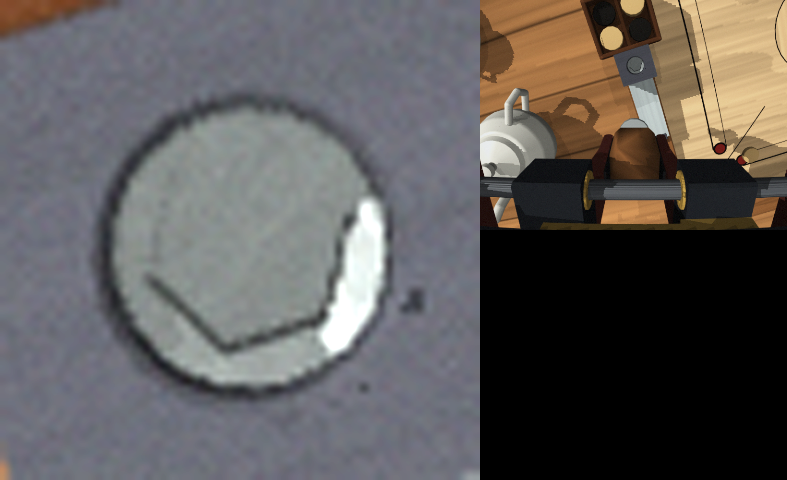

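Emit:
step_arm([
  [0.5,-0.2,0,0,0,1.4,20],
  [1,-0.3,0,0,0,2.8,20],
  [1.5,-0.5,0,0,0,4.2,20],
  [2,-0.6,0,0,0,5.6,20],
  [2.49,-0.75,0,0,-0.05,7,20],
  [2.49,-0.75,0,0,-0.05,8.4,20],
  [2.49,-0.75,0,0,-0.05,9.8,20],
  [2.49,-0.75,-0.6,0,-0.05,9.9,20],
  [2.49,-0.75,-1.3,0,-0.05,9.9,20],
  [2.49,-0.75,-1.9,0,-0.05,9.9,20],
])

```text
t: 24.07
position: [0.584, 0.2918, 0.3312]
tcp_rot: [-180.0, -0.1, 33.8]
wrist_force: [-4.0, 1.1, 8.0]
width: 0.384
```

Emit:
step_arm([
  [0,0,-0.1,0,0,0,20],
  [0,0,-0.25,0,0,0,20],
  [0,0,-0.4,0,0,0,20],
  [0,0,-0.5,0,0,0,20],
  [0,0,-0.5,0,0,0,20],
])

```text
t: 24.48
position: [0.583, 0.2929, 0.3199]
tcp_rot: [-179.8, 0.0, 33.8]
wrist_force: [-9.8, 1.3, 7.8]
width: 0.383
```

Emit:
step_arm([
  [-0.08,0.02,0,0,0,0,20],
  [-0.08,0.02,-0.1,0,0,0,20],
  [-0.08,0.02,-0.2,0,0,0,20],
  [-0.08,0.02,-0.3,0,0,0,20],
  [-0.08,0.02,-0.35,0,0,0,20],
  [-0.08,0.02,-0.35,0,0,0,20],
])

```text
t: 24.98
position: [0.5814, 0.2931, 0.3115]
tcp_rot: [-179.9, 0.0, 33.8]
wrist_force: [-3.0, -1.7, 5.0]
width: 0.387
```

Emit:
step_arm([
  [0,0,0.04,0,0,-1,20],
  [0,0,0.04,0,0,-2,20],
  [0,0,0.04,0,0,-2,20],
  [0,0,0.04,0,0,-2,20],
])

```text
t: 25.32
position: [0.5812, 0.2932, 0.312]
tcp_rot: [-179.9, 0.1, 24.0]
wrist_force: [-3.2, 2.3, -1.3]
width: 0.384
```

```bash
cat > m.py <<'E'
from h import *
M=[]
for i in range(4):
    s=manip.observe();M.append(s['moment'][2]);manip.camera('top')
print(s['tcp_rot'].round(1),s['position'].round(4),np.round(M,3),s['wrist_force'].round(1),s['width'])
E
python3 m.py
```

```text
[-1.799e+02  1.000e-01  2.390e+01] [0.5812 0.2931 0.312 ] [ 0.018  0.014 -0.007 -0.027] [-3.2  2.  -2.9] 0.38599134041495076
```

Emit:
step_arm([
  [0,0,0,0,0,-0.6,20],
  [0,0,0,0,0,-1.2,20],
  [0,0,0,0,0,-1.2,20],
  [0,0,0,0,0,-1.2,20],
])

```text
t: 25.85
position: [0.5811, 0.2932, 0.3119]
tcp_rot: [-179.9, 0.1, 18.0]
wrist_force: [-2.0, 1.5, -2.7]
width: 0.389
```

```bash
python3 m.py
```

```text
[-1.798e+02  1.000e-01  1.800e+01] [0.5812 0.2932 0.3119] [0.059 0.034 0.05  0.07 ] [-2.2  1.9 -2.2] 0.38603483317198084
```

Emit:
step_arm([
  [0,0,0,0,0,-0.6,20],
  [0,0,0,0,0,-1.2,20],
  [0,0,0,0,0,-1.2,20],
  [0,0,0,0,0,-1.2,20],
])

```text
t: 26.38
position: [0.5811, 0.2931, 0.3119]
tcp_rot: [-179.9, 0.1, 12.1]
wrist_force: [-1.6, 1.9, -1.9]
width: 0.387
```

```bash
python3 m.py
```

```text
[-1.798e+02  1.000e-01  1.200e+01] [0.5811 0.2931 0.3119] [0.099 0.125 0.125 0.074] [-2.8  2.3 -2.6] 0.3862842167644181
```

Emit:
step_arm([
  [0,0,0,0,0,0,20],
  [0,0,0,0,0,-0.6,20],
  [0,0,0,0,0,-1.2,20],
  [0,0,0,0,0,-1.2,20],
], grip_force=58)

```text
t: 26.92
position: [0.5811, 0.2931, 0.3119]
tcp_rot: [-179.9, 0.1, 5.9]
wrist_force: [-2.2, 1.2, -1.3]
width: 0.382
```

```bash
python3 m.py
```

```text
[-1.798e+02  1.000e-01  6.100e+00] [0.5812 0.2931 0.3119] [-0.013 -0.05   0.019 -0.   ] [-3.9  1.5 -1.7] 0.3812326048603627
```

Emit:
step_arm([
  [0,0,0,0,0,-0.6,20],
  [0,0,0,0,0,-1.2,20],
  [0,0,0,0,0,-1.2,20],
])

```text
t: 27.37
position: [0.5811, 0.2931, 0.3119]
tcp_rot: [-179.9, 0.1, 0.0]
wrist_force: [-4.3, 1.4, -1.9]
width: 0.389
```

```bash
python3 m.py
```

```text
[-1.798e+02  1.000e-01  2.000e-01] [0.5811 0.293  0.3119] [-0.01  -0.032 -0.019  0.009] [-2.9  1.8 -1.2] 0.38599062435172204
```

Emit:
step_arm([
  [0,0,0,0,0,1,20],
  [0,0,0,0,0,2,20],
  [0,0,0,0,0,2.4,20],
  [0,0,0,0,0,2.4,20],
], grip_force=35)

```text
t: 27.9
position: [0.5812, 0.293, 0.3119]
tcp_rot: [-179.8, 0.1, 12.3]
wrist_force: [-3.3, 2.7, -1.7]
width: 0.386
```

```bash
python3 m.py
```

```text
[-1.798e+02  1.000e-01  1.210e+01] [0.5812 0.2931 0.3119] [ 0.024  0.057  0.047 -0.038] [-2.9  1.8 -2.8] 0.38457918571305044
```

Emit:
step_arm([
  [0,0,0,0,0,1,20],
  [0,0,0,0,0,2,20],
  [0,0,0,0,0,3,20],
  [0,0,0,0,0,3,20],
])

```text
t: 28.43
position: [0.5812, 0.2932, 0.3119]
tcp_rot: [-179.8, 0.1, 27.3]
wrist_force: [-3.1, 2.7, -1.7]
width: 0.385
```

```bash
python3 m.py; python3 - <<'E'
from h import *
c=snap('wrist');save(c,'x3.png')
a=cv2.imread('pics/x2.png')[200:380,250:400];b=cv2.imread('pics/x3.png')[200:380,250:400]
cv2.imwrite('pics/m9.png',cv2.resize(np.hstack([a,b]),None,fx=2.6,fy=2.6,interpolation=cv2.INTER_CUBIC))
E
```

```text
[-1.798e+02  1.000e-01  2.700e+01] [0.5812 0.2931 0.3119] [0.081 0.063 0.041 0.026] [-2.8  1.5 -2.2] 0.382253129436492
```

Emit:
step_arm([
  [0,0,0,0,0,0.7,20],
  [0,0,0,0,0,1.4,20],
  [0,0,0,0,0,1.4,20],
])

```text
t: 28.93
position: [0.5812, 0.2932, 0.3119]
tcp_rot: [-179.8, 0.1, 34.1]
wrist_force: [-2.5, 2.8, -2.3]
width: 0.387
```

```bash
sed -i 's/range(4)/range(12)/; s/np.round(M,3)/np.mean(M).round(4),np.std(M).round(3)/' m.py; python3 m.py
```

```text
[-1.798e+02  1.000e-01  3.400e+01] [0.5812 0.2932 0.3119] 0.016 0.036 [-2.6  2.5 -3. ] 0.38232717303286246
```

Emit:
step_arm([
  [0,0,0,0,0,-1,20],
  [0,0,0,0,0,-2,20],
  [0,0,0,0,0,-3,20],
  [0,0,0,0,0,-3.4,20],
  [0,0,0,0,0,-3.4,20],
])

```text
t: 29.95
position: [0.5811, 0.2932, 0.3119]
tcp_rot: [-179.9, 0.1, 16.9]
wrist_force: [-2.5, 1.4, -1.9]
width: 0.388
```

```bash
python3 m.py
```

```text
[-1.798e+02  1.000e-01  1.700e+01] [0.5812 0.2932 0.3119] -0.0117 0.023 [-3.4  1.6 -0.9] 0.3859535593082604
```

Emit:
step_arm([
  [0,0,0,0,0,-0.5,20],
  [0,0,0,0,0,-0.8,20],
  [0,0,0,0,0,-0.8,20],
])

```text
t: 30.8
position: [0.5811, 0.2931, 0.3119]
tcp_rot: [-179.9, 0.1, 13.0]
wrist_force: [-3.1, 1.5, -0.1]
width: 0.387
```

```bash
python3 m.py
```

```text
[-1.798e+02  1.000e-01  1.300e+01] [0.5812 0.2931 0.3119] 0.0165 0.028 [-3.3  1.1 -1.6] 0.3847862722149876
```

Emit:
step_arm([
  [0,0,0.5,0,0,0,20],
  [0,0,1,0,0,0,20],
  [0,0,1.6,0,0,0,20],
  [0,0,2.4,0,0,0,20],
  [0,0,2.6,0,0,0,20],
  [-1.2,-0.3,2.6,0,0,0,20],
  [-2.48,-0.58,2.6,0,0,0,20],
  [-2.48,-0.58,2.6,0,0,0,20],
  [-2.48,-0.58,2.6,0,0,0,20],
])

```text
t: 32.15
position: [0.5183, 0.2781, 0.3778]
tcp_rot: [-179.9, -0.0, 13.1]
wrist_force: [0.4, -0.8, -0.8]
width: 0.386
```

```bash
python3 - <<'E'
from h import *
s=manip.observe();print(s['joints'].round(1),s['position'],s['tcp_rot'],s['moment'],s['width'])
c=snap('wrist');save(c,'w9f.png');np.savez('w9.npz',color=c['color'],K=c['K'],D=c['D'],T=c['T'])
p=proj(c,[[.5822,.2934,.089]])[0];x,y=int(p[0])-25,max(0,int(p[1])-25);print(p,x,y)
b=cv2.convertScaleAbs(cv2.resize(c['color'][y:y+50,x:x+50],(400,400),interpolation=cv2.INTER_CUBIC),alpha=1.6)
a=cv2.resize(c['color'][200:400,220:420],(400,400))
top=np.hstack([b,a])[:,:,::-1]
l=[cv2.resize(cv2.imread('pics/'+f)[240:380,250:400],(210,196)) for f in ('x_wrist.png','x2.png','x3.png')]
w8=np.load('w8.npz')['color'][105:165,293:353][:,:,::-1]
w8=cv2.resize(w8,(170,196))
cv2.imwrite('pics/m10.png',np.vstack([top,np.hstack(l+[w8])]))
E
```

```text
[ -15.6   22.6  -23.9  101.7   10.5   57.9 -120.4] [0.51834021 0.2780914  0.37775624] [-1.79910342e+02 -6.10377972e-03  1.30601979e+01] [ 0.05496667 -0.05038862  0.00927793] 0.3864317013627757
[320.42295189 137.59763041] 295 112
```

View pics/m10.png

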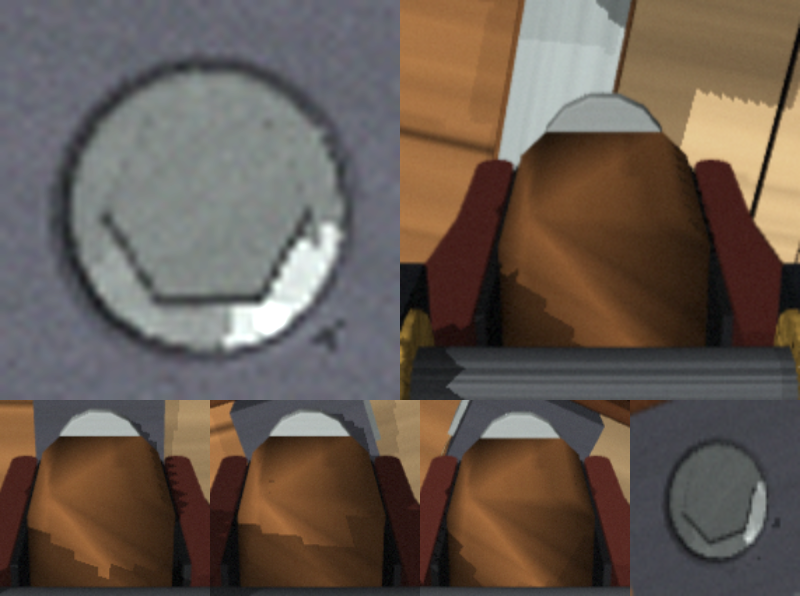

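```bash
cat > hexa.py <<'E'
from h import *
def hexang(w,c0=(.5822,.2934)):
    # rectify bore floor (z=.082) to a metric patch, 0.05 mm/px, up=rail-ish world x
    n=360;g=(np.arange(n)-n/2)*5e-5
    X,Y=np.meshgrid(-g,-g,indexing='ij');P=np.stack([c0[0]+X,c0[1]+Y*1,np.full_like(X,.082)],-1)
    uv=proj(w,P.reshape(-1,3)).reshape(n,n,2).astype(np.float32)
    im=cv2.remap(np.ascontiguousarray(w['color']),uv[...,0],uv[...,1],cv2.INTER_CUBIC)
    gr=cv2.GaussianBlur(cv2.cvtColor(im,cv2.COLOR_RGB2GRAY),(0,0),4).astype(float)
    # dark thin lines: black-hat
    bh=cv2.morphologyEx(gr.astype(np.uint8),cv2.MORPH_BLACKHAT,np.ones((31,31)))
    r=np.hypot(*np.meshgrid(np.arange(n)-n/2,np.arange(n)-n/2))
    m=((bh>12)&(r<178)).astype(np.uint8)*255
    L=cv2.HoughLinesP(m,1,np.pi/360,60,minLineLength=70,maxLineGap=15)
    if L is None: return
    a=[];wt=[]
    for x1,y1,x2,y2 in L[:,0]:
        d=np.degrees(np.arctan2(-(x2-x1),-(y2-y1)))  # world yaw of line
        a.append(d-90);wt.append(np.hypot(x2-x1,y2-y1))
    z=np.sum(np.array(wt)*np.exp(1j*np.radians(np.array(a)*6)))
    return np.degrees(np.angle(z))/6, abs(z)/sum(wt), len(a)
if __name__=='__main__':
    for f in ('w3','w8','w9'): print(f,hexang(np.load(f+'.npz')))
E
python3 hexa.py
```

```text
w3 (np.float64(-6.257993935456536), np.float64(0.9473592211060876), 52)
w8 (np.float64(2.5885306411769107), np.float64(0.9424067945844004), 56)
w9 (np.float64(14.948409990237282), np.float64(0.9768235094089648), 47)
```

Emit:
step_arm([
  [0.6,0.15,0,0,0,1.4,20],
  [1.2,0.3,0,0,0,2.8,20],
  [1.8,0.45,0,0,0,4.2,20],
  [2.4,0.58,0,0,0,5.6,20],
  [2.52,0.61,0,0,0,6.6,20],
  [2.52,0.61,0,0,0,6.6,20],
  [2.52,0.61,-0.6,0,0,6.6,20],
  [2.52,0.61,-1.2,0,0,6.6,20],
  [2.52,0.61,-1.9,0,0,6.6,20],
  [2.52,0.61,-1.9,0,0,6.6,20],
])

```text
t: 33.03
position: [0.5822, 0.2925, 0.3274]
tcp_rot: [-179.8, 0.2, 45.8]
wrist_force: [0.1, -1.0, -1.7]
width: 0.387
```

Emit:
step_arm([
  [0,0,-0.1,0,0,0,20],
  [0,0,-0.2,0,0,0,20],
  [0,0,-0.3,0,0,0,20],
  [0,0,-0.45,0,0,0,20],
  [0,0,-0.5,0,0,0,20],
  [0,0,-0.5,0,0,0,20],
])

```text
t: 33.53
position: [0.5817, 0.2929, 0.3149]
tcp_rot: [-179.8, 0.2, 45.8]
wrist_force: [-3.2, -0.3, -0.8]
width: 0.386
```

Emit:
step_arm([
  [0,0.01,-0.1,0,0,0,20],
  [0,0.01,-0.1,0,0,-1,20],
  [0,0.01,-0.1,0,0,-2,20],
  [0,0.01,-0.1,0,0,-3,20],
  [0,0.01,-0.1,0,0,-3.2,20],
  [0,0.01,-0.1,0,0,-3.2,20],
])

```text
t: 34.03
position: [0.5813, 0.2931, 0.312]
tcp_rot: [-179.8, 0.3, 29.9]
wrist_force: [-3.7, -0.6, -2.6]
width: 0.386
```

```bash
python3 m.py
```

```text
[-179.8    0.3   29.8] [0.5814 0.293  0.312 ] 0.0448 0.022 [-4.6 -0.6 -2.9] 0.38732927970658276
```

Emit:
step_arm([
  [0,0,0,0,0,-0.6,20],
  [0,0,0,0,0,-1,20],
  [0,0,0,0,0,-1,20],
])

```text
t: 34.88
position: [0.5813, 0.2931, 0.312]
tcp_rot: [-179.8, 0.3, 24.8]
wrist_force: [-4.5, -0.8, -3.4]
width: 0.387
```

```bash
python3 m.py
```

```text
[-179.8    0.3   24.9] [0.5814 0.2931 0.312 ] 0.0346 0.027 [-4.4 -0.8 -1.6] 0.3872529838398566
```

Emit:
step_arm([
  [0,0,0,0,0,-0.6,20],
  [0,0,0,0,0,-1,20],
  [0,0,0,0,0,-1,20],
])

```text
t: 35.73
position: [0.5813, 0.293, 0.312]
tcp_rot: [-179.8, 0.3, 19.8]
wrist_force: [-5.1, -0.6, -2.1]
width: 0.388
```

```bash
python3 m.py
```

```text
[-179.8    0.3   19.9] [0.5813 0.293  0.312 ] 0.0392 0.034 [-5.2 -0.5 -2.6] 0.3828839341472821
```

Emit:
step_arm([
  [0,0,0,0,0,-0.6,20],
  [0,0,0,0,0,-1,20],
  [0,0,0,0,0,-1,20],
])

```text
t: 36.58
position: [0.5813, 0.293, 0.312]
tcp_rot: [-179.8, 0.3, 14.9]
wrist_force: [-5.4, 0.1, -2.9]
width: 0.382
```

```bash
python3 m.py
```

```text
[-179.8    0.3   15. ] [0.5813 0.293  0.312 ] 0.1322 0.034 [-5.1 -0.2 -2.5] 0.3846742829830721
```

Emit:
step_arm([
  [0,0,0,0,0,-0.4,20],
  [0,0,0,0,0,-0.8,20],
  [0,0,0,0,0,-0.8,20],
])

```text
t: 37.43
position: [0.5812, 0.293, 0.312]
tcp_rot: [-179.8, 0.3, 11.0]
wrist_force: [-3.9, -0.7, -2.4]
width: 0.386
```

```bash
python3 m.py
```

```text
[-179.8    0.3   11.1] [0.5813 0.293  0.312 ] 0.1244 0.033 [-4.4 -1.5 -1.6] 0.38444675902381886
```

Emit:
step_arm([
  [0,0,0,0,0,0,60],
  [0,0,0,0,0,0,60],
  [0,0,0,0,0,0,60],
  [0,0,0,0,0,1,60],
  [0,0,0,0,0,2,60],
  [0,0,0,0,0,2.4,50],
  [0,0,0,0,0,2.4,30],
  [0,0,0,0,0,2.4,20],
  [0,0,0,0,0,2.4,20],
  [0,0,0,0,0,2.4,20],
])

```text
t: 38.87
position: [0.5816, 0.2931, 0.3124]
tcp_rot: [-179.8, 0.2, 23.0]
wrist_force: [0.7, 0.2, 1.7]
width: 0.413
```

Emit:
step_arm([
  [0,0,0,0,0,0,20],
  [0,0,0,0,0,0,20],
  [0,0,0,0,0,0,20],
  [0,0,0,0,0,0,20],
], grip_force=25)

```text
t: 39.2
position: [0.5816, 0.2931, 0.3124]
tcp_rot: [-179.8, 0.2, 23.0]
wrist_force: [0.1, 0.0, -0.4]
width: 0.415
```

```bash
python3 m.py
```

```text
[-179.8    0.2   23. ] [0.5816 0.2931 0.3124] -0.0188 0.028 [-0.1  1.1  0.7] 0.420803344415695
```

Emit:
step_arm([
  [0,0,0,0,0,0,60],
  [0,0,0,0,0,0,60],
  [0,0,0,0,0,0,60],
  [0,0,0,0,0,-0.8,60],
  [0,0,0,0,0,-1.6,40],
  [0,0,0,0,0,-1.6,20],
  [0,0,0,0,0,-1.6,20],
  [0,0,0,0,0,-1.6,20],
  [0,0,0,0,0,-1.6,20],
  [0,0,0,0,0,-1.6,20],
])

```text
t: 40.63
position: [0.5816, 0.2931, 0.3124]
tcp_rot: [-179.8, 0.3, 15.1]
wrist_force: [-0.1, 0.8, -0.1]
width: 0.391
```

Emit:
step_arm([
  [0,0,0,0,0,0,20],
  [0,0,0,0,0,0,20],
])

```text
t: 40.8
position: [0.5816, 0.293, 0.3124]
tcp_rot: [-179.8, 0.3, 15.1]
wrist_force: [0.2, 0.1, 0.0]
width: 0.395
```

```bash
python3 m.py
```

```text
[-179.8    0.2   15.1] [0.5816 0.2931 0.3124] -0.0286 0.033 [-0.1 -0.5 -0.3] 0.3924054574479287
```

Emit:
step_arm([
  [0,0,0.5,0,0,0,20],
  [0,0,1,0,0,0,20],
  [0,0,1.6,0,0,0,20],
  [0,0,2.4,0,0,0,20],
  [0,0,2.6,0,0,0,20],
  [-1.2,-0.3,2.6,0,0,0,20],
  [-2.48,-0.67,2.6,0,0,0,20],
  [-2.48,-0.67,2.6,0,0,0,20],
  [-2.48,-0.67,2.6,0,0,0,20],
], grip_force=35)

```text
t: 42.15
position: [0.518, 0.276, 0.3777]
tcp_rot: [-179.8, 0.3, 15.1]
wrist_force: [0.3, -0.2, -1.4]
width: 0.385
```

```bash
python3 - <<'E'
from h import *
from hexa import hexang
s=manip.observe();print(s['position'],s['tcp_rot'],s['width'])
c=snap('wrist');np.savez('w10.npz',color=c['color'],K=c['K'],D=c['D'],T=c['T']);print(hexang(c))
E
```

```text
[0.51804996 0.27600294 0.37771506] [-179.82978071    0.28301322   15.13260435] 0.3847078147272549
(np.float64(1.125891833170039), np.float64(0.9387249511354925), 52)
```

Emit:
step_arm([
  [0,-0.5,1,0,0,0,20],
  [0,-2,1.2,0,0,0,20],
  [0,-3.6,1.2,0,0,0,20],
  [0,-5.2,1.2,0,0,0,20],
  [0,-6.8,1.2,0,0,0,20],
  [0,-8.4,1.2,0,0,0,20],
  [0,-10,1.2,0,0,0,20],
  [0,-11.6,1.2,0,0,0,20],
  [0,-13.2,1.2,0,0,0,20],
  [0,-14.6,1.2,0,0,0,20],
])

```text
t: 43.03
position: [0.5201, -0.0921, 0.4086]
tcp_rot: [-179.9, 0.1, 15.0]
wrist_force: [0.5, 0.4, -1.0]
width: 0.387
```

Emit:
step_arm([
  [0,-0.4,0,0,0,0,20],
  [0,-0.4,0,0,0,0,20],
  [0,-0.4,0,0,0,0,20],
])

```text
t: 43.28
position: [0.5208, -0.1026, 0.4087]
tcp_rot: [-179.8, 0.1, 14.9]
wrist_force: [0.8, 0.8, -1.0]
width: 0.386
```

Emit:
step_arm([
  [-0.12,0.13,0,0,0,0,20],
  [-0.12,0.13,-0.6,0,0,0,20],
  [-0.12,0.13,-1.4,0,0,0,20],
  [-0.12,0.13,-2.2,0,0,0,20],
  [-0.12,0.13,-3,0,0,0,20],
  [-0.12,0.13,-3.7,0,0,0,20],
  [-0.12,0.13,-3.7,0,0,0,20],
  [-0.12,0.13,-3.7,0,0,0,20],
])

```text
t: 43.95
position: [0.5179, -0.0975, 0.316]
tcp_rot: [-179.8, 0.1, 15.0]
wrist_force: [-0.3, -0.5, -2.1]
width: 0.384
```

Emit:
step_arm([
  [0,-0.08,0,0,0,0,20],
  [0,-0.08,-0.3,0,0,0,20],
  [0,-0.08,-0.6,0,0,0,20],
  [0,-0.08,-0.9,0,0,0,20],
  [0,-0.08,-1.2,0,0,0,20],
  [0,-0.08,-1.2,0,0,0,20],
  [0,-0.08,-1.2,0,0,0,20],
])

```text
t: 44.53
position: [0.5177, -0.0995, 0.2853]
tcp_rot: [-179.7, 0.2, 15.0]
wrist_force: [0.7, -0.0, -1.7]
width: 0.379
```

Emit:
step_arm([
  [0,0,-0.2,0,0,0,20],
  [0,0,-0.4,0,0,0,20],
  [0,0,-0.5,0,0,0,20],
  [0,0,-0.5,0,0,0,20],
])

```text
t: 44.87
position: [0.5183, -0.0993, 0.2741]
tcp_rot: [-179.8, 0.2, 15.0]
wrist_force: [-2.8, 1.3, 11.4]
width: 0.386
```

Collar on the stand (11 N). Release and rise.

Emit:
step_arm([
  [0,0,0.04,0,0,0,20],
  [0,0,0.04,0,0,0,60],
  [0,0,0.04,0,0,0,60],
  [0,0,0.04,0,0,0,60],
  [0,0,0.04,0,0,0,60],
  [0,0,0.04,0,0,0,60],
  [0,0,1,0,0,0,60],
  [0,0,2,0,0,0,60],
  [0,0,3,0,0,0,60],
  [0,0,4,0,0,0,60],
])

```text
t: 45.7
position: [0.5181, -0.0993, 0.3749]
tcp_rot: [-179.7, 0.2, 15.0]
wrist_force: [0.5, -0.0, -0.4]
width: 0.68
```

Emit:
step_arm([
  [-1,0,0.5,0,0,0,60],
  [-2,0,0.5,0,0,0,60],
  [-2.3,0,0.5,0,0,0,60],
  [-2.3,0,0.5,0,0,0,60],
])

```text
t: 46.03
position: [0.4591, -0.0995, 0.3874]
tcp_rot: [-179.8, 0.2, 15.0]
wrist_force: [-0.1, 0.2, -0.3]
width: 0.684
```

```bash
python3 - <<'E'
from h import *
s=manip.observe();print(s['t'],s['position'],s['tcp_rot'],s['width'],s['wrist_force'])
def blobs(c,z):
    hsv=cv2.cvtColor(c['color'],cv2.COLOR_RGB2HSV)
    m=((hsv[...,2]<125)&(hsv[...,1]>130)).astype(np.uint8)
    m=cv2.morphologyEx(m,cv2.MORPH_OPEN,np.ones((3,3)))
    n,l,st,ce=cv2.connectedComponentsWithStats(m)
    for i in range(1,n):
        if st[i,4]>250:
            P=onz(c,ce[i],z)
            if .45<P[0]<.58 and -.18<P[1]<.06: print(st[i],ce[i].round(1),P.round(4))
c=snap('wrist');save(c,'fin_w.png');blobs(c,.125);print('exp',proj(c,[[.518,-.099,.132],[.512,-.008,.122]]))
w=np.load('w1.npz');print('w1 before');blobs(w,.125)
a=w['color'];
# change in the top camera view away from the arm
t=snap('top')
o=cv2.imread('pics/top0.png')[:,:,::-1]
d=(np.abs(t['color'].astype(int)-o).sum(2)>90).astype(np.uint8)
n,l,st,ce=cv2.connectedComponentsWithStats(cv2.morphologyEx(d,cv2.MORPH_OPEN,np.ones((3,3))))
for i in range(1,n):
    if st[i,4]>15: print('chg',st[i])
E
```

```text
46.0333 [ 0.45905431 -0.09951806  0.38743099] [-179.76830772    0.23469204   14.98196657] 0.6840706786667073 [-0.12394277  0.2382589  -0.3284422 ]
[ 233   33   41   44 1404] [252.9  54.6] [ 0.5555 -0.0347  0.125 ]
[ 172  100   51   41 1838] [196.  120.1] [ 0.5136 -0.0113  0.125 ]
[ 319  120   63   69 3769] [349.4 151.3] [ 0.519  -0.0996  0.125 ]
exp [[348.73138862 153.72625846]
 [191.47719459 121.45783464]]
w1 before
[ 273   53   37   39 1139] [291.4  72.1] [ 0.5546 -0.0228  0.125 ]
[ 375  110   65   58 3235] [407.5 137.5] [ 0.5183 -0.0988  0.125 ]
[ 248  121   41   38 1207] [267.7 138.9] [ 0.5131 -0.0087  0.125 ]
chg [197 177  28  42 662]
chg [225 177   5  14  59]
chg [212 194  14  24 197]
chg [251 195   4  14  53]
chg [237 196  13   9 103]
chg [225 205   6  16  75]
chg [203 221  20  26 380]
chg [355 223  10   4  38]
chg [370 224  36  36 474]
chg [407 226   8  34 178]
chg [354 229  12  14 145]
chg [324 235  31  53 880]
chg [384 240  13   6  64]
chg [238 242  16  16 243]
chg [384 248  13   6  52]
chg [356 260   6   8  43]
chg [383 273  37  49 988]
chg [360 278   4   7  23]
chg [352 2
[... 443 characters left out ...]
hg [355 376   4   5  18]
chg [508 380  55   9 305]
chg [411 393  14  41 353]
chg [523 392  50   8 286]
chg [528 405  23  11 120]
chg [540 412  10   8  50]
chg [553 414  27   9 189]
chg [330 420   4   7  25]
chg [303 426  10   7  45]
chg [313 429  19   8 113]
chg [636 429   4   8  26]
chg [554 431  26  27 540]
chg [281 435  14  28 194]
chg [294 434  17  20 233]
chg [333 435  11   8  68]
chg [407 435  21  25 312]
chg [349 437   5   9  33]
chg [625 436  10  10  58]
chg [314 440   5   4  18]
chg [322 447  48  33 674]
chg [611 448  13  14  64]
chg [563 462  15   6  67]
chg [602 464   7  10  51]
chg [426 467  11   8  67]
chg [404 472  18   3  54]
chg [288 475   6   5  26]
chg [368 475  49   5 176]
```

```bash
python3 -c "
from cell import manip
print(manip.job_done())"
```

```text
the job is handed in; nothing more can be done
None
```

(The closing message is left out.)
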